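Load the tube reader, snap its light shield on and hold it down

ROBOT

A 6-joint arm with a two-finger parallel gripper is mounted at the origin on the work surface. World frame = base frame: x ahead of the robot, y to its left, z up, the work surface at z = 0. Lengths are in m, angles in rad, forces in N, time in s.
With the tool pointing down it reaches from about 0.4 to 0.825 m from the base axis. Payload 7 kg.
Tool frame: the origin (TCP) lies at the very end of the fingers, on their centre line; the grasp point (between the pads) lies arm.hold_point_z behind it (arm.hold_point_z is the distance from the TCP to the grasp point, in m); z points along the fingers, y is the line along which they close (so a half turn about z gives the same grasp; the last joint's range is limited). The gripper opens to 88 mm and grips with 3 to 60 N. Pads are 19 mm wide; open, the fingers measure 130 mm over their backs; the gripper's body (78 mm by 193 mm) begins 47 mm behind the grasp point.
Start: joints at [1.402, 0.359, 0.012, 0, -1.224, -0.288], TCP at [0.298, 0.606, 0.227] pointing down, gripper open.
Joint ranges: [-3.07, 3.07], [-1.43, 2.12], [-1.02, 1.25], [-3.03, 1.67], [-3.05, -0], [-3.03, 3.03]. Speed limits (rad/s): [2.39, 2.39, 3.01, 3.14, 3.14, 3.14].

INTERFACE

Orientations are given as [roll, pitch, yaw] about the fixed x, y, z axes, in that order (R = Rz(yaw) Ry(pitch) Rx(roll)).
In Python, from station import arm gives the robot as it stands.
- The arm moves only by the tool nudge_tcp, called by a JSON object that holds its "name" and its "arguments". Schema: {"type":"object","properties":{"steps":{"type":"array","items":{"type":"array","items":{"type":"array","items":{"type":"number"},"minItems":5,"maxItems":5},"minItems":1,"maxItems":20},"minItems":1,"maxItems":1},"force":{"type":"number"},"only":{"type":"string"},"quiet":{"type":"boolean"},"lines":{"type":"string"}},"required":["steps"],"additionalProperties":false}. steps is a list that holds a single list of rows (three levels of brackets), with 1 to 20 rows, each of 5 numbers: the finger opening in m, then dx, dy, dz in units of 100 mm, then a turn about the tool's z in rad; each row is the pose to reach, as a shift and turn from the pose commanded when the call began, along the tool's axes at that moment; what a row does not reach only later rows make up. A row lasts 1/12 s, in which the tool goes at most 0.0417 m and 0.125 rad, less where a joint would pass 70% of its speed; a pose out of reach is approached as far as the arm can. The fingers move at their own pace and stop on an object; force is the grip in N (left out, the last holds). Time passes only in rows, so rows that do not move let the fingers close. The tool returns the time, the measured TCP pose, the force, the opening and the grip force at its end. only (a regular expression) keeps the lines of the reply that match it, lines (a string "A,B") keeps lines A to B, and quiet returns only ok. Input that does not fit is refused with a message, and nothing moves.
- arm.get_state(): the state, without advancing time (a new reading comes with each control period).
- arm.grab_frame(name): name is "scene" or "top" or "wrist"; returns the picture (384x512x3 uint8, red, green, blue); there is no depth.
- arm.camera_params(name): a dict with "fx", "fy", "cx", "cy" (pixels), "T" (4x4, takes a point from camera to world coordinates); the wrist camera has in their place "hand_eye" (4x4, takes a point from camera to tool coordinates, whose origin is the TCP and whose axes are the flange's). Camera axes: x right, y down, z forward; pixel columns grow to the right and rows downward; lengths in m; the calibration is good to about 2 mm. A picture is of the moment at which its call begins: read the wrist's pose just before it. camera_params takes no time and is no camera call.
- arm.job_done(): hands the job in; it is judged then, once.
The state is a dict: "t": time; "q": joint angles; "qd": joint speeds; "joint_efforts": joint torques, N m; "eef_pos": TCP position; "ee_rot": TCP orientation; "force": force on the tool from outside, world axes, zero at the start; "moment": the same for the moment, N m; "width": finger opening in m; "gripper_force": force on a finger pad.
Only numpy, scipy, OpenCV 4.12 (cv2) and the standard library are available. Lean on these libraries where they do the work, as an engineer would, in place of code of your own. Each camera call takes 0.05 s, during which the arm holds its last target. There are 200 camera calls.

TASK

Leaving everything else where it is, stand the tall sample tube from the rack upright in the sample cup of the tube reader and let go of it. Set the square light-shield cover over it and press it straight down until it snaps past both side catches, and keep pressing. Finish with the gripper still on the cover, pushing it firmly down so that the sprung seal stays squashed while the reading is taken.

Things in the scene. Friction and masses are not known exactly. Their poses are not given: they have to be found in the camera images.
- reader: Tube reader, a white instrument fixed to the bench. Origin on the bench under the centre of the sample cup, z up. Deck 130 mm (x) by 150 mm (y) centred on the origin, top at z = 50 mm; a lower front panel with a screen, 44 mm high, runs on to x = -115 mm. Round the cup lies the black square seal frame, 66 mm outside, 42 mm inside; beside it at +y and -y stand two catches.
- cup (a point): Centre of the mouth of the reader's sample cup, level with the deck, 50 mm above the bench: a round hole 20 mm wide, mouth chamfered 2 mm, 32 mm deep (floor 18 mm above the bench). z up, axes as the reader's.
- catch (a point): Middle of the roller of the catch at the reader's +y; the other is its mirror image at -y. Polished steel rollers 12 mm thick, 42 mm long along x, axes at y = +-34 mm, 69 mm above the bench, sprung: each gives way outward (y) up to 9 mm as the cover's bead is pressed past. Grey housings behind: inner faces at y = +-47 mm, 50 mm along x, tops 76 mm above the bench.
- seal (a joint): Sprung seal frame round the sample cup: 0 = up (its top 58 mm above the bench), grows as it is pressed down, 0.005 m = on its stop (top at 53 mm). It takes about 2 N to start it and about 9 N to reach the stop; the cover's weight alone hardly moves it, and it rises again when not pushed.
- cover: Light-shield cover, a black square bell open below, loose, about 0.12 kg, standing on the bench. Origin at the centre of its underside, z up. Walls 52 by 52 mm outside, 44 by 44 mm inside; top face at z = 75 mm, ceiling inside at 71 mm. A rounded bead 6 mm thick runs round the foot, 62 by 62 mm over it. It fits the reader in any quarter turn, sides parallel to the reader's.
- snap (a point): Centre of the cover's underside (same as its origin). Lowered over the cup, the bead meets the rollers with this point about 73 mm above the bench; pushing on takes up to about 10 N (at 70 mm), then from 65 mm the force drops away and the rollers pull the bead down and snap over it by 59 mm. At 58 it meets the sprung seal; at 53 mm the seal is on its stop.
- handle (a point): Middle of the aluminium bar handle on top of the cover: 14 mm wide (cover's y), 40 mm long (x), 22 mm high, from 75 to 97 mm above the cover's underside; this point is at 86 mm.
- rack: Wooden tube rack fixed to the bench, 160 mm (x) by 60 mm (y), 45 mm high. Origin at the centre of its underside. Three round wells in a row along its x, at x = -50, 0 and +50 mm, 17.5 mm wide, 35 mm deep (floor at z = 10 mm). The three tubes stand in them, in any order.
- tube_tall: The tall sample tube: glass, 16 mm thick, 95 mm long in all, with a flat-topped white cap 20 mm wide forming its top 18 mm. About 25 g. Origin at the centre of its foot, z along the tube. Stands in the rack with its top 105 mm above the bench.
- tube_short_a: A short glass tube, 16 mm thick, 75 mm long, with a bevelled white cap 17 mm wide; origin at its foot. Stands in the rack, top 85 mm above the bench. Not to be moved.
- tube_short_b: Another short glass tube like the first. Not to be moved.
- beaker: Glass beaker, 68 mm wide, 85 mm high, origin at its foot. Bystander.
- petri: Closed clear dish, 94 mm wide, 17 mm high, origin under its centre. Bystander.
- bottle: Amber bottle, 60 mm wide, 120 mm high, origin at its foot. Bystander.
- tin: Round aluminium tin with a small knob, 62 mm wide, 64 mm high, origin at its foot. Bystander.
- slidebox: Grey box for slides, 85 by 40 by 32 mm, origin under its centre. Bystander.
- jar: Small glass jar, 48 mm wide, 55 mm high, origin at its foot. Bystander.

How it is judged:
On the way, in this order (a step that is already met when the one before it is completed fails the run):
1. the tall tube stands upright in the sample cup, on its floor, let go (horizontal distance between tube_tall and reader below 0.006 m and z of tube_tall in the frame of reader below 0.024 m and angle between tube_tall's own z axis and vertical below 0.15 rad and contact force between the fingers and tube_tall below 0.1 N), for 0.2 s.
2. the cover has snapped past both catches over the tube (z of cover in the frame of reader below 0.0595 m and horizontal distance between cover and reader below 0.0045 m and angle between cover's own z axis and vertical below 0.06 rad and (angle between the x axis of cover and the x axis of reader, either way round below 0.12 rad or angle between the x axis of cover and the y axis of reader, either way round below 0.12 rad) and horizontal distance between tube_tall and reader below 0.006 m and z of tube_tall in the frame of reader below 0.024 m and angle between tube_tall's own z axis and vertical below 0.15 rad), for 0.1 s.
At the end, for the whole second after the job is handed in: Tall tube in the cup: foot within 6 mm of its axis and floor, tilt under 0.15 rad. Cover over it, snapped: underside below 59.5 mm, within 4.5 mm of centre, level to 0.06, square to 0.12 rad. Gripper still pushing it (over 2 N), seal more than 3 mm down, through the last second (all of step 2 and value of joint seal above 0.003 m and contact force between the fingers and cover above 2 N and linear speed of cover below 0.02 m/s); the arm keeps its last pose, push and grip.
It fails at once if a short tube or another bystander is moved more than 30 mm from its place (distance of any of tube_short_a, tube_short_b, beaker, petri, bottle, tin, slidebox, jar from where it was at the start of the episode above 0.03 m).
It also fails if it takes over 70 s, if anything falls off the work surface, if the arm or the gripper's body presses on something with over 40 N, if the wrist force passes 120 N, or if a joint passes its speed limit or range.

## Working session

There is one attempt and no reset: what is moved stays moved. The work goes in short steps, Python scripts to look and compute and a tool call to move; the robot and the scene stay as the last step left them, time stands still between calls to the robot, and variables do not carry over. Pictures are saved under pics/ and viewed, at most 10 in all, crops included, and the job is handed in when it is done.

```bash
ls; mkdir -p pics; python3 - <<'E'
from station import arm
import cv2, numpy as np
s=arm.get_state(); print({k:np.round(v,3).tolist() for k,v in s.items()}, arm.hold_point_z)
for n in ("scene","top","wrist"):
    cv2.imwrite(f"pics/{n}0.png",arm.grab_frame(n)[:,:,::-1]); p=arm.camera_params(n); print(n,{k:np.round(v,4).tolist() for k,v in p.items()})
E
```

```text
pics
station.py
{'t': 0.0, 'q': [1.402, 0.359, 0.011, -0.0, -1.224, -0.288], 'qd': [0.001, -0.0, 0.0, 0.001, 0.0, 0.001], 'joint_efforts': [-0.001, -58.272, 29.305, 6.998, 0.007, -0.0], 'eef_pos': [0.298, 0.605, 0.226], 'ee_rot': [3.14, -0.0, -0.457], 'force': [0.177, -0.529, 0.244], 'moment': [-0.023, -0.017, -0.018], 'gripper_force': 0.0, 'width': 0.088} 0.0188
scene {'fx': 433.8273, 'fy': 433.8273, 'cx': 254.0489, 'cy': 190.3262, 'T': [[-0.2369, 0.7652, -0.5986, 1.1551], [0.9714, 0.1766, -0.1588, 0.1567], [-0.0158, -0.6191, -0.7852, 0.8362], [0.0, 0.0, 0.0, 1.0]]}
top {'fx': 491.264, 'fy': 491.264, 'cx': 257.6937, 'cy': 195.508, 'T': [[-0.0285, -0.978, 0.2066, 0.3394], [-0.9996, 0.0288, -0.0013, 0.0072], [-0.0047, -0.2066, -0.9784, 1.2981], [0.0, 0.0, 0.0, 1.0]]}
wrist {'fx': 272.2538, 'fy': 272.2538, 'cx': 258.7197, 'cy': 191.3513, 'hand_eye': [[0.0003, -0.9525, -0.3045, 0.0824], [1.0, 0.0004, -0.0003, -0.0005], [0.0005, -0.3045, 0.9525, -0.1586], [0.0, 0.0, 0.0, 1.0]]}
```
View pics/top0.png

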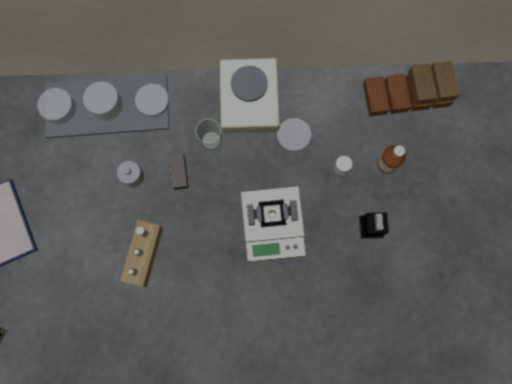

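View pics/scene0.png

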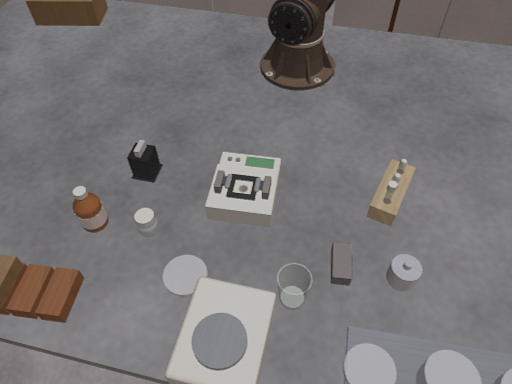

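The top view shows the reader with its cup at about (272,213), the rack at (141,253) with the largest cap (the tall tube) at (140,231), and the cover at (375,224). The scene view shows the tall tube's cap at (392,187), the cup at (243,187) and the cover at (144,160).

```bash
cat > h.py <<'E'
import numpy as np, cv2
from scipy.spatial.transform import Rotation as R
from station import arm
def toolT(s):
    T=np.eye(4); T[:3,:3]=R.from_euler('xyz',s['ee_rot']).as_matrix(); T[:3,3]=s['eef_pos']; return T
def cam(n):
    p=arm.camera_params(n)
    T=np.array(p['T']) if 'T' in p else toolT(arm.get_state())@np.array(p['hand_eye'])
    return p,T
def ray(c,uv):
    p,T=c; d=T[:3,:3]@np.array([(uv[0]-p['cx'])/p['fx'],(uv[1]-p['cy'])/p['fy'],1]); return T[:3,3],d/np.linalg.norm(d)
def plane(c,uv,z):
    o,d=ray(c,uv); return o+d*(z-o[2])/d[2]
def tri(*obs):
    A=np.zeros((3,3));b=np.zeros(3)
    for c,uv in obs:
        o,d=ray(c,uv);P=np.eye(3)-np.outer(d,d);A+=P;b+=P@o
    x=np.linalg.solve(A,b); r=[np.linalg.norm((np.eye(3)-np.outer(d,d))@(x-o)) for o,d in (ray(*ob) for ob in obs)]
    return x,max(r)
def proj(c,X):
    p,T=c; x=np.linalg.inv(T)@np.append(X,1); return p['fx']*x[0]/x[2]+p['cx'],p['fy']*x[1]/x[2]+p['cy']
def shot(name,fn):
    c=cam(name); im=arm.grab_frame(name)[:,:,::-1].copy(); cv2.imwrite(f'pics/{fn}.png',im); np.savez(f'pics/{fn}.npz',T=c[1]); return c,im
def load(fn,name='wrist'):
    return (arm.camera_params(name),np.load(f'pics/{fn}.npz')['T']),cv2.imread(f'pics/{fn}.png')
E
python3 - <<'E'
from h import *
t=cam('top');s=cam('scene')
for n,a,b in (('cap',(140,231),(392,187)),('cup',(272,213),(243,187)),('handle',(380,222),(141,149))):
    print(n,tri((t,a),(s,b)))
E
```

```text
cap (array([0.51267284, 0.29796282, 0.09406351]), np.float64(0.0006965077970031779))
cup (array([ 0.55502916, -0.02934267,  0.05383131]), np.float64(0.0006285096340043326))
handle (array([ 0.51841833, -0.29479091,  0.0818379 ]), np.float64(0.0033650213000285313))
```

```bash
python3 - <<'E'
import cv2,numpy as np
a=cv2.imread('pics/top0.png');b=cv2.imread('pics/scene0.png')
def cr(i,x,y,w,h): return cv2.resize(i[y:y+h,x:x+w],(400,300),interpolation=cv2.INTER_CUBIC)
cv2.imwrite('pics/c0.png',np.vstack([np.hstack([cr(a,100,215,80,60),cr(a,345,200,60,45)]),np.hstack([cr(b,355,150,80,60),cr(b,115,135,60,45)])]))
E
```

```text
(no output)
```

View pics/c0.png

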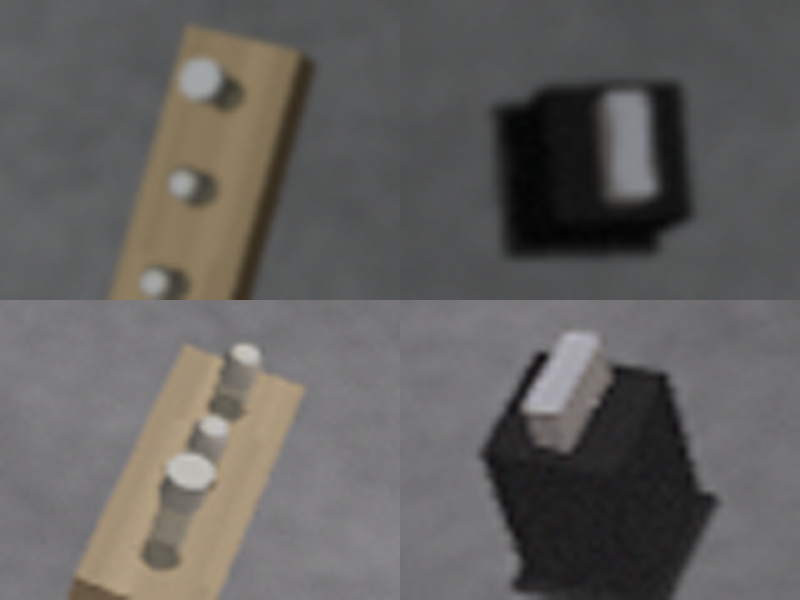

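The crop shows the tall tube's wide cap at top-view (140.4,230.6) and scene (393,184), with two smaller caps beside it. The cover stands upright, and its handle runs nearly along world x. I'm moving over the tube for wrist views.

The manual's scale: shifts go in units of 100 mm. Converting my numbers, 0.328 m is 3.28, 0.181 m is 1.81.

{"name": "nudge_tcp", "arguments": {"steps": [[[0.088, 3.28, 1.81, 0, -0.23], [0.088, 3.28, 1.81, 0, -0.23], [0.088, 3.28, 1.81, 0, -0.23], [0.088, 3.28, 1.81, 0, -0.23], [0.088, 3.28, 1.81, 0, -0.23], [0.088, 3.28, 1.81, 0, -0.23], [0.088, 3.28, 1.81, 0, -0.23], [0.088, 3.28, 1.81, 0, -0.23], [0.088, 3.28, 1.81, 0, -0.23], [0.088, 3.28, 1.81, 0, -0.23], [0.088, 3.28, 1.81, 0, -0.23], [0.088, 3.28, 1.81, 0, -0.23]]], "force": 20}}

```text
t: 1.15
eef_pos: [0.5123, 0.2984, 0.2264]
ee_rot: [3.141, 0.0, -0.228]
force: [-0.2, 0.2, 0.6]
width: 0.0879
gripper_force: 0.0
```

```bash
python3 - <<'E'
from h import *
shot('wrist','w1')
E
```

{"name": "nudge_tcp", "arguments": {"steps": [[[0.088, 0.3, 0, 0, 0], [0.088, 0.6, 0, 0, 0], [0.088, 0.6, 0, 0, 0], [0.088, 0.6, 0, 0, 0]]]}}

```text
t: 1.53
eef_pos: [0.5708, 0.2861, 0.2256]
ee_rot: [3.141, 0.001, -0.226]
force: [-0.5, -0.2, -0.5]
width: 0.0878
gripper_force: 0.0
```

```bash
python3 - <<'E'
from h import *
shot('wrist','w2')
a=cv2.imread('pics/w1.png');b=cv2.imread('pics/w2.png');cv2.imwrite('pics/w12.png',cv2.resize(np.hstack([a,b]),(800,300)))
for n in('w1','w2'):
    c,im=load(n); hsv=cv2.cvtColor(im,cv2.COLOR_BGR2HSV); m=cv2.inRange(hsv,(0,0,150),(180,60,255))
    k,l,st,ce=cv2.connectedComponentsWithStats(m)
    print(n,[(st[i].tolist(),ce[i].round(1).tolist()) for i in range(1,k) if st[i][4]>150])
E
```

```text
w1 [([0, 0, 50, 77, 1891], [17.5, 32.5]), ([35, 0, 29, 19, 258], [53.0, 6.3]), ([15, 0, 239, 262, 29011], [136.8, 124.1]), ([235, 0, 31, 15, 207], [251.9, 4.0]), ([276, 0, 35, 57, 935], [291.7, 19.6]), ([460, 19, 52, 165, 4769], [484.1, 96.7]), ([0, 164, 68, 77, 2576], [23.3, 210.1]), ([252, 177, 19, 18, 276], [260.8, 185.7]), ([360, 220, 26, 19, 222], [374.9, 228.9]), ([279, 226, 20, 34, 397], [287.0, 241.5]), ([300, 226, 22, 31, 337], [310.0, 238.0])]
w2 [([0, 0, 120, 42, 2532], [40.1, 13.5]), ([0, 0, 239, 264, 29244], [126.3, 127.0]), ([223, 0, 54, 68, 1614], [248.4, 32.3]), ([215, 4, 19, 18, 209], [223.8, 12.9]), ([270, 29, 35, 81, 1067], [286.9, 56.9]), ([450, 75, 62, 151, 4716], [478.1, 146.0]), ([500, 116, 12, 41, 359], [505.8, 137.7]), ([0, 193, 45, 48, 897], [12.6, 219.8]), ([253, 229, 18, 16, 236], [261.4, 236.3])]
```

View pics/w12.png

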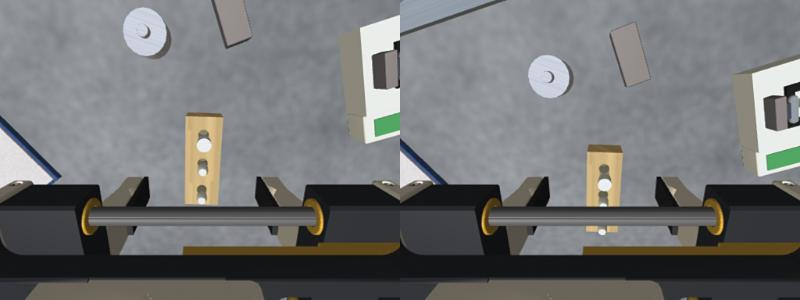

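Both wrist views show the tall cap clearly, at full-resolution (260.8,185.7) and (261.4,236.3). The rack's long axis is almost vertical in the image, so the tool x axis already lies along it.

```bash
python3 - <<'E'
from h import *
c1,i1=load('w1');c2,i2=load('w2');t=cam('top');s=cam('scene')
print('2w',tri((c1,(260.8,185.7)),(c2,(261.4,236.3))));print('ts',tri((t,(140.4,230.6)),(s,(393,184.3))))
print('all',tri((c1,(260.8,185.7)),(c2,(261.4,236.3)),(t,(140.4,230.6)),(s,(393,184.3))))
for c,uv in((c1,(260.8,185.7)),(c2,(261.4,236.3)),(t,(140.4,230.6)),(s,(393,184.3))): print(plane(c,uv,.105).round(4))
# rack sides: left/right wood boundary per row in w1 -> points on z=.045
hsv=cv2.cvtColor(i1,cv2.COLOR_BGR2HSV);m=cv2.inRange(hsv,(10,60,120),(25,200,255))
for side in (0,1):
    P=[]
    for v in range(160,250,3):
        x=np.where(m[v,220:300])[0]+220
        if len(x)>15: P.append(plane(c1,(x[0] if side==0 else x[-1],v),.045)[:2])
    P=np.array(P,np.float32);l=cv2.fitLine(P,cv2.DIST_HUBER,0,.01,.01).ravel();print(len(P),np.arctan2(l[1],l[0]),l[2:])
s=arm.get_state();print(s['eef_pos'],s['ee_rot'])
E
```

```text
2w (array([0.51143778, 0.29709688, 0.10531651]), np.float64(0.00012421904119068366))
ts (array([0.51237733, 0.29651985, 0.1026182 ]), np.float64(0.0008501494088872531))
all (array([0.51150207, 0.29685524, 0.10316073]), np.float64(0.0015524103496069876))
[0.5113 0.297  0.105 ]
[0.5113 0.2973 0.105 ]
[0.512  0.2951 0.105 ]
[0.5143 0.2969 0.105 ]
30 -0.25209415 [0.4854164  0.33473375]
30 -0.25988853 [0.45132986 0.28280348]
[0.57014618 0.28612728 0.22583414] [ 3.14079088e+00  8.45434138e-04 -2.25949131e-01]
```

Scaled: 0.147 m is 1.47, -0.0597 m is -0.597.

{"name": "nudge_tcp", "arguments": {"steps": [[[0.06, -0.397, 0.025, 0, 0.03], [0.06, -0.597, 0.025, 0.1, 0.03], [0.06, -0.597, 0.025, 0.5, 0.03], [0.06, -0.597, 0.025, 0.9, 0.03], [0.06, -0.597, 0.025, 1.2, 0.03], [0.06, -0.597, 0.025, 1.47, 0.03], [0.06, -0.597, 0.025, 1.47, 0.03], [0.06, -0.597, 0.025, 1.47, 0.03], [0.06, -0.597, 0.025, 1.47, 0.03]]], "force": 12}}

```text
t: 2.33
eef_pos: [0.5124, 0.2974, 0.0814]
ee_rot: [-3.14, -0.001, -0.255]
force: [-0.1, 0.5, 1.2]
width: 0.0598
gripper_force: 0.0
```

{"name": "nudge_tcp", "arguments": {"steps": [[[0.0, 0, 0, 0, 0], [0.0, 0, 0, 0, 0], [0.0, 0, 0, 0, 0], [0, 0, 0, 0, 0], [0, 0, 0, 0, 0], [0, 0, 0, 0, 0], [0, 0, 0, 0, 0], [0, 0, 0, 0, 0]]], "force": 12}}

```text
t: 3.0
eef_pos: [0.5121, 0.2961, 0.0797]
ee_rot: [-3.142, -0.0, -0.257]
force: [0.3, 0.7, -0.1]
width: 0.0193
gripper_force: 12.0
```

{"name": "nudge_tcp", "arguments": {"steps": [[[0.0, 0, 0, -0.2, 0], [0.0, 0, 0, -0.5, 0], [0.0, 0, 0, -0.9, 0], [0, 0, 0, -1.3, 0], [0, 0, 0, -1.7, 0], [0, 2.066, 2.827, -1.7, -0.257], [0, 2.066, 2.827, -1.7, -0.257], [0, 2.066, 2.827, -1.7, -0.257], [0, 2.066, 2.827, -1.7, -0.257], [0, 2.066, 2.827, -1.7, -0.257], [0, 2.066, 2.827, -1.7, -0.257], [0, 2.066, 2.827, -1.7, -0.257], [0, 2.066, 2.827, -1.7, -0.257], [0, 2.066, 2.827, -1.7, -0.257], [0, 2.066, 2.827, -1.7, -0.257], [0, 2.066, 2.827, -1.7, -0.257], [0, 2.066, 2.827, -1.7, -0.257], [0, 2.066, 2.827, -1.7, -0.257]]], "force": 12}}

```text
t: 4.5
eef_pos: [0.6398, -0.0289, 0.2495]
ee_rot: [-3.141, 0.0, 0.001]
force: [0.0, -0.2, 0.2]
width: 0.0196
gripper_force: 12.0
```

```bash
python3 - <<'E'
from h import *
shot('wrist','w3')
E
```

{"name": "nudge_tcp", "arguments": {"steps": [[[0, -0.3, 0, 0, 0], [0, -0.5, 0, 0, 0], [0, -0.5, 0, 0, 0], [0, -0.5, 0, 0, 0], [0, -0.5, 0, 0, 0]]]}}

```text
t: 4.97
eef_pos: [0.5903, -0.0289, 0.2502]
ee_rot: [-3.141, -0.001, 0.002]
force: [0.7, -0.4, -0.5]
width: 0.0197
gripper_force: 12.0
```

```bash
python3 - <<'E'
from h import *
shot('wrist','w4')
a=cv2.imread('pics/w3.png');b=cv2.imread('pics/w4.png');f=lambda i:cv2.resize(i[0:300,100:420],(400,375));cv2.imwrite('pics/w34.png',np.hstack([f(a),f(b)]))
E
```

```text
(no output)
```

View pics/w34.png

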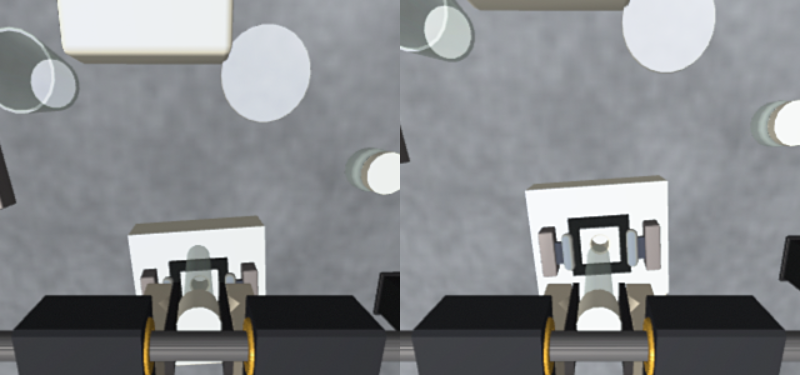

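The held tube hides the cup here (its foot is at about crop (600,245)). Image up is world +x, so I'm backing off toward the base to clear the view.

{"name": "nudge_tcp", "arguments": {"steps": [[[0, -0.4, 0, 0, 0], [0, -0.8, 0, 0, 0], [0, -0.9, 0, 0, 0], [0, -0.9, 0, 0, 0], [0, -0.9, 0, 0, 0], [0, -0.9, 0, 0, 0]]]}}

```text
t: 5.52
eef_pos: [0.5011, -0.0295, 0.2498]
ee_rot: [3.142, -0.001, 0.001]
force: [0.3, 0.2, -0.5]
width: 0.0198
gripper_force: 12.0
```

```bash
python3 - <<'E'
from h import *
shot('wrist','w5')
E
```

{"name": "nudge_tcp", "arguments": {"steps": [[[0, -0.3, 0, 0, 0], [0, -0.6, 0, 0, 0], [0, -0.6, 0, 0, 0], [0, -0.6, 0, 0, 0], [0, -0.6, 0, 0, 0]]]}}

```text
t: 5.98
eef_pos: [0.441, -0.0296, 0.2497]
ee_rot: [3.142, -0.001, 0.0]
force: [0.2, -0.3, -0.5]
width: 0.0195
gripper_force: 12.0
```

```bash
python3 - <<'E'
from h import *
shot('wrist','w6')
a=cv2.imread('pics/w5.png');b=cv2.imread('pics/w6.png');f=lambda i:cv2.resize(i[0:300,160:360],(400,600));cv2.imwrite('pics/w56.png',np.hstack([f(a),f(b)]))
E
```

```text
(no output)
```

View pics/w56.png

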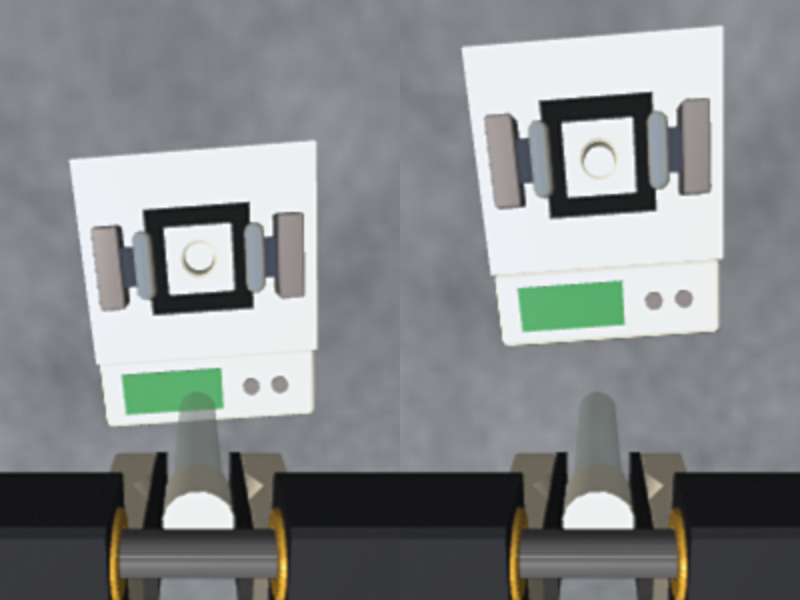

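The cup is now clear, with its mouth at full-resolution about (259,128) in w5 and (259.5,79) in w6. The black seal frame surrounds it, and the tube hangs with its foot end at about (259,198).

```bash
python3 - <<'E'
from h import *
F={}
for n in('w5','w6'):
    c,im=load(n); g=cv2.cvtColor(im,cv2.COLOR_BGR2GRAY); sub=np.zeros_like(g); roi=(slice(20,210),slice(190,330))
    m=np.zeros_like(g); m[roi]=(g[roi]<60)*255; m[200:]=0
    cs,_=cv2.findContours(m,cv2.RETR_CCOMP,cv2.CHAIN_APPROX_NONE); cs=sorted(cs,key=cv2.contourArea)[::-1][:3]
    for k in cs[:2]:
        hull=cv2.convexHull(k); q=cv2.approxPolyDP(hull,6,True).reshape(-1,2).astype(float); print(n,cv2.contourArea(k),q.tolist())
        if len(q)==4:
            W=np.array([plane(c,p,.058) for p in q]); 
            # order
            ctr=W.mean(0); e=np.diff(np.vstack([W,W[:1]]),axis=0)[:,:2]; print('  ctr',ctr.round(4),'sides',np.linalg.norm(e,axis=1).round(4),'yaw',[(np.arctan2(v[1],v[0])+np.pi/4)%(np.pi/2)-np.pi/4 for v in e])
    # cup ring: shadowed chamfer inside white square
    cx,cy=(259,128) if n=='w5' else (259,79)
    s=im[cy-14:cy+15,cx-14:cx+15]; gs=cv2.cvtColor(s,cv2.COLOR_BGR2GRAY); hs=cv2.cvtColor(s,cv2.COLOR_BGR2HSV)
    mm=((gs<225)&(gs>100)).astype(np.uint8); k,l,st,ce=cv2.connectedComponentsWithStats(mm); print([(a.tolist(),b.round(1).tolist()) for a,b in zip(st[1:],ce[1:]) if a[4]>20])
    F[n]=c
    print('pred foot',proj(c,(toolT({'ee_rot':[np.pi,0,0],'eef_pos':[0.5011 if n=='w5' else .441,-.0295,.2498]})@[0,0,.069,1])[:3]))
    if n=='w5': np.set_printoptions(linewidth=250);print(gs[2:27,2:27])
E
```

```text
w5 2360.5 [[283.0, 102.0], [285.0, 152.0], [237.0, 156.0], [232.0, 105.0]]
  ctr [ 0.5537 -0.0293  0.058 ] sides [0.0615 0.0623 0.0632 0.0626] yaw [np.float64(0.0698868551220504), np.float64(0.08445958760933792), np.float64(0.07371881770276145), np.float64(0.0567268738590605)]
w5 1285.0 [[275.0, 110.0], [278.0, 144.0], [245.0, 148.0], [240.0, 114.0]]
  ctr [ 0.5539 -0.0297  0.058 ] sides [0.042  0.0426 0.0424 0.0435] yaw [np.float64(0.11060439267100941), np.float64(0.12110141267457264), np.float64(0.13196703690188316), np.float64(0.1101134537609314)]
[([5, 6, 18, 19, 103], [12.3, 16.6])]
pred foot (np.float64(259.58008704046887), np.float64(202.02687321087672))
[[239 239 239 240 239 239 239 239 239 239 239 239 239 239 239 239 239 239 239 239 239 239 239 239 239]
 [239 239 239 239 239 239 239 239 239 239 239 239 239 239 239 239 239 239 239 239 239 239 239 239 239]
 [239 239 239 239 239 239 239 239 239 239 239 240 240 240 239 239 239 239 239 239 239 239 239 239 239]
 [239 239 239 239 239 239 239 240 240 239 239 238 238 237 238 238 239 239 239 239 239 239 239 239 239]
 [239 239 239 239 
[... 2112 characters left out ...]
239 239 239 239 239 239 239 239]]
w6 2810.5 [[285.0, 47.0], [287.0, 104.0], [236.0, 107.0], [230.0, 51.0]]
  ctr [ 0.5536 -0.0297  0.058 ] sides [0.0629 0.0627 0.0623 0.0638] yaw [np.float64(0.06893519630598766), np.float64(0.056677449201682606), np.float64(0.08721199455635653), np.float64(0.0659335558000611)]
w6 1495.5 [[276.0, 57.0], [279.0, 95.0], [243.0, 99.0], [240.0, 60.0]]
  ctr [ 0.5535 -0.0297  0.058 ] sides [0.0421 0.044  0.0433 0.0422] yaw [np.float64(0.10656837021542387), np.float64(0.10528477308744622), np.float64(0.06420754571350151), np.float64(0.07615018381687455)]
[([5, 4, 18, 21, 115], [12.4, 11.3])]
pred foot (np.float64(259.45362292731846), np.float64(202.05791820524908))
```

```bash
python3 - <<'E'
from h import *
c5,i5=load('w5');c6,i6=load('w6')
print(plane(c5,(259,128.9),.05)); 
# outer chamfer rim by thresholding at 236 within window and fit ellipse, both views
for c,im,(cx,cy) in((c5,i5,(259,129)),(c6,i6,(259,79))):
    g=cv2.cvtColor(im,cv2.COLOR_BGR2GRAY); m=np.zeros_like(g); w=(slice(cy-13,cy+14),slice(cx-13,cx+14)); m[w]=(g[w]<232)*255
    k=max(cv2.findContours(m,cv2.RETR_EXTERNAL,cv2.CHAIN_APPROX_NONE)[0],key=lambda k:np.prod(cv2.boundingRect(k)[2:]))
    e=cv2.fitEllipse(cv2.convexHull(k)); print(e,plane(c,e[0],.05).round(4))
    if c is c5: e5=e
print('tri',tri((c5,e5[0]),(c6,e[0])))
fr=lambda q:[np.mean(q,0)]
def diag(q):
    q=np.array(q); a,b,c,d=q; A=np.array([c-a,b-d]).T; s=np.linalg.solve(A.astype(float),b-a); return a+s[0]*(c-a)
q5=[[283,102],[285,152],[237,156],[232,105]];q6=[[285,47],[287,104],[236,107],[230,51]]
print('frame',tri((c5,diag(q5)),(c6,diag(q6))))
print('t/s cup',plane(cam('top'),(272,213),.05),plane(cam('scene'),(243,187),.05))
s=arm.get_state();print(s['eef_pos'],s['ee_rot'])
E
```

```text
[ 0.5537507  -0.02903298  0.05      ]
((258.5429992675781, 128.95094299316406), (17.466983795166016, 18.800561904907227), 179.5016632080078) [ 0.5537 -0.0284  0.05  ]
((258.68634033203125, 78.74681854248047), (18.811830520629883, 20.884117126464844), 2.5713791847229004) [ 0.5535 -0.0287  0.05  ]
tri (array([ 0.55360993, -0.0285833 ,  0.04909322]), np.float64(0.00013935829562989891))
frame (array([ 0.55351275, -0.02968628,  0.05566774]), np.float64(9.948926800675134e-05))
t/s cup [ 0.55583574 -0.03007068  0.05      ] [ 0.55198698 -0.02962839  0.05      ]
[ 0.44110745 -0.02958133  0.24960261] [ 3.14146300e+00 -1.77665245e-04  2.24928746e-04]
```

Scaled: 0.1133 m is 1.133, -0.0005 m is -0.005.

{"name": "nudge_tcp", "arguments": {"steps": [[[0, 0.4, -0.005, 0, 0], [0, 0.8, -0.005, 0, 0], [0, 1.13, -0.005, 0, 0], [0, 1.133, -0.005, 0, 0], [0, 1.133, -0.005, 0.4, 0], [0, 1.133, -0.005, 0.8, 0], [0, 1.133, -0.005, 1.05, 0], [0, 1.133, -0.005, 1.18, 0], [0, 1.133, -0.005, 1.226, 0], [0, 1.133, -0.005, 1.226, 0], [0, 1.133, -0.005, 1.226, 0]]]}}

```text
t: 6.95
eef_pos: [0.5543, -0.0293, 0.1273]
ee_rot: [3.141, -0.0, 0.0]
force: [0.7, 0.5, 1.1]
width: 0.0194
gripper_force: 12.0
```

```bash
python3 - <<'E'
from h import *
c,im=shot('wrist','w7'); a=cv2.resize(im[60:300,160:360],(500,600)); t=arm.grab_frame('scene')[:,:,::-1][150:225,205:280]
cv2.imwrite('pics/w7c.png',np.hstack([a,cv2.resize(t,(300,600))[:, :]])); print(c[1][:3,3])
E
```

```text
[ 0.6369362  -0.0284887   0.28595546]
```

View pics/w7c.png

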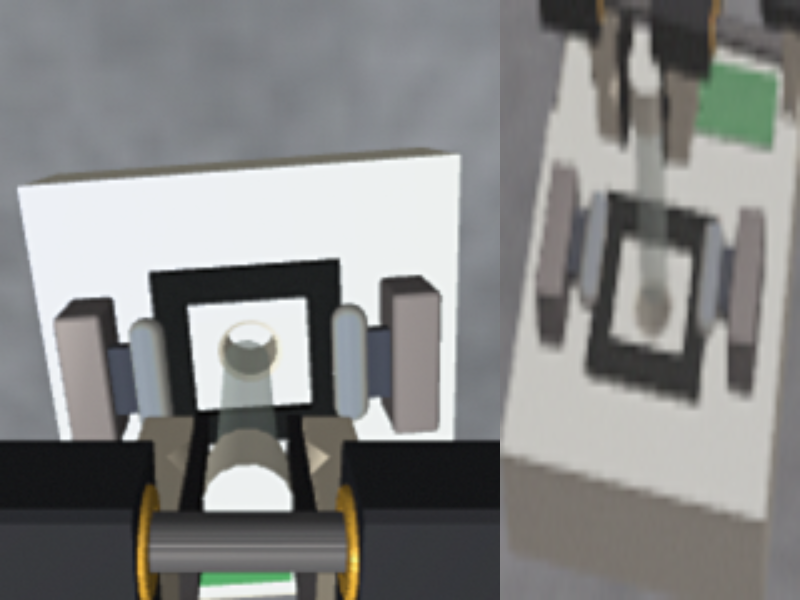

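The tube foot sits centred over the mouth: ring centre at crop (248,350), tube at 247. I'm inserting it now.

Scaled: 0.038 m is 0.38, 0.035 m is 0.35.

{"name": "nudge_tcp", "arguments": {"steps": [[[0, 0, 0, 0.08, 0], [0, 0, 0, 0.14, 0], [0, 0, 0, 0.2, 0], [0, 0, 0, 0.26, 0], [0, 0, 0, 0.31, 0], [0, 0, 0, 0.35, 0], [0, 0, 0, 0.38, 0], [0, 0, 0, 0.38, 0], [0, 0, 0, 0.38, 0]]]}}

```text
t: 7.8
eef_pos: [0.5533, -0.0293, 0.0888]
ee_rot: [3.141, 0.0, 0.0]
force: [0.4, 0.4, -0.4]
width: 0.0193
gripper_force: 12.0
```

{"name": "nudge_tcp", "arguments": {"steps": [[[0.024, 0, 0, 0, 0], [0.035, 0, 0, 0, 0], [0.045, 0, 0, 0, 0], [0.05, 0, 0, 0, 0], [0.05, 0, 0, 0, 0], [0.05, 0, 0, -0.3, 0], [0.05, 0, 0, -0.7, 0], [0.05, 0, 0, -1.1, 0], [0.05, 0, 0, -1.5, 0], [0.05, 0, 0, -1.5, 0], [0.05, 0, 0, -1.5, 0]]]}}

```text
t: 8.72
eef_pos: [0.5547, -0.029, 0.2421]
ee_rot: [-3.14, -0.006, 0.0]
force: [-0.7, 0.6, -1.3]
width: 0.0498
gripper_force: 0.0
```

{"name": "nudge_tcp", "arguments": {"steps": [[[0.05, -0.4, 0, 0, 0], [0.05, -0.8, 0, 0, 0], [0.05, -1, 0, 0, 0], [0.05, -1, 0, 0, 0], [0.05, -1, 0, 0, 0]]]}}

```text
t: 9.13
eef_pos: [0.4522, -0.0294, 0.2387]
ee_rot: [-3.141, 0.0, 0.001]
force: [-0.7, -0.2, 0.7]
width: 0.0501
gripper_force: 0.0
```

```bash
python3 - <<'E'
from h import *
c,im=shot('wrist','w8'); print(c[1][:3,3])
for z,X in (('foot',[.5536,-.0291,.018]),('top',[.5536,-.0291,.113])): print(z,np.round(proj(c,X),1), )
s=cam('scene');t=arm.grab_frame('scene')[:,:,::-1];cv2.imwrite('pics/s8.png',t);print(proj(s,[.5536,-.0291,.113]))
T=cam('top');tt=arm.grab_frame('top')[:,:,::-1];cv2.imwrite('pics/t8.png',tt);print(proj(T,[.5536,-.0291,.113]))
f=lambda i,x,y,w,h:cv2.resize(i[y:y+h,x:x+w],(400,400))
cv2.imwrite('pics/c8.png',np.hstack([f(im,180,40,160,160),f(t,200,130,80,80)]))
E
```

```text
[ 0.53483378 -0.02864051  0.39723954]
foot [259.2  89.2]
top [259.3  84.1]
(np.float64(242.0249123736331), np.float64(169.752907386619))
(np.float64(272.2484997991762), np.float64(209.4949755666212))
```

View pics/c8.png

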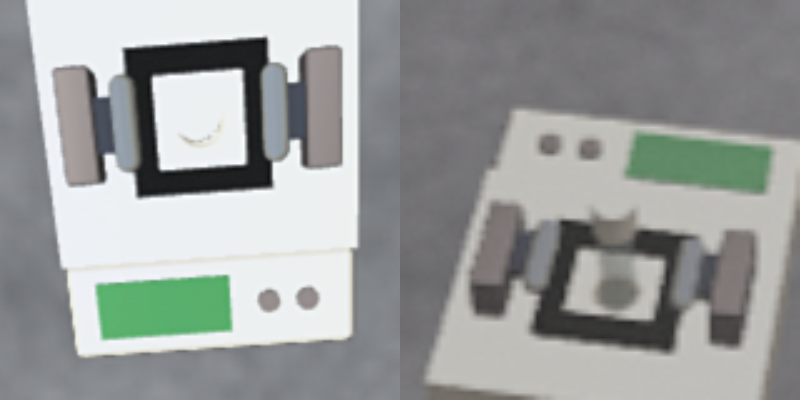

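The tube stands upright in the cup: its cap top is at scene (242.8,170), against (242.0,169.8) predicted for a 113 mm top. Next is the cover.

Scaled: 0.266 m is 2.66, 0.24 m is 2.4.

{"name": "nudge_tcp", "arguments": {"steps": [[[0.05, 0, 0.4, 0, 0], [0.05, 0, 0.8, 0, 0], [0.05, 0, 1.2, 0, 0], [0.05, 0, 1.6, 0, 0], [0.05, 0, 2, 0, 0], [0.05, 0, 2.4, 0, 0], [0.05, 0, 2.66, 0, 0], [0.05, 0, 2.66, 0, 0], [0.05, 0, 2.66, 0, 0], [0.05, 0, 2.66, 0, 0]]]}}

```text
t: 10.12
eef_pos: [0.4534, -0.2954, 0.2379]
ee_rot: [-3.141, 0.002, -0.001]
force: [-0.1, 0.5, -0.8]
width: 0.0501
gripper_force: 0.0
```

```bash
python3 - <<'E'
from h import *
shot('wrist','w9')
E
```

{"name": "nudge_tcp", "arguments": {"steps": [[[0.05, 0.3, 0, 0, 0], [0.05, 0.5, 0, 0, 0], [0.05, 0.5, 0, 0, 0], [0.05, 0.5, 0, 0, 0], [0.05, 0.5, 0, 0, 0]]]}}

```text
t: 10.58
eef_pos: [0.5034, -0.2942, 0.2388]
ee_rot: [-3.141, 0.0, 0.002]
force: [0.2, 0.5, -0.5]
width: 0.05
gripper_force: 0.0
```

```bash
python3 - <<'E'
from h import *
shot('wrist','w10')
f=lambda n:cv2.resize(cv2.imread(f'pics/{n}.png')[30:250,170:390],(400,400))
cv2.imwrite('pics/c10.png',np.hstack([f('w9'),f('w10')]))
E
```

```text
(no output)
```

View pics/c10.png

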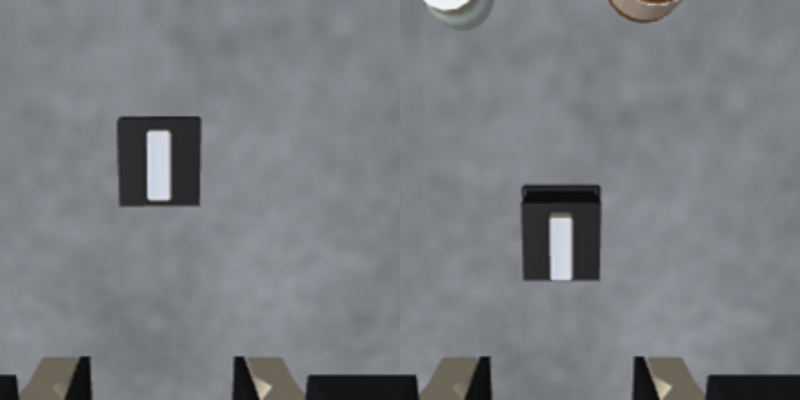

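The cover is upright and nearly parallel to the tool axes. The handle top shows at crop (158,165) in w9 and (561,248) in w10.

```bash
python3 - <<'E'
from h import *
O=[]
for n in('w9','w10'):
    c,im=load(n); g=cv2.cvtColor(im,cv2.COLOR_BGR2GRAY); m=np.zeros_like(g); m[60:225,225:290]=(g[60:225,225:290]>180)*255
    k=max(cv2.findContours(m,cv2.RETR_EXTERNAL,cv2.CHAIN_APPROX_NONE)[0],key=cv2.contourArea); r=cv2.minAreaRect(k); q=cv2.boxPoints(r)
    W=np.array([plane(c,p,.097) for p in q]); e=np.diff(np.vstack([W,W[:1]]),axis=0); print(n,r,W.mean(0).round(4),np.linalg.norm(e,axis=1).round(4),[round((np.arctan2(v[1],v[0])+np.pi/4)%(np.pi/2)-np.pi/4,4) for v in e])
    ys,xs=np.where(m>0); l=cv2.fitLine(np.column_stack([xs,ys]).astype(np.float32),cv2.DIST_L2,0,.01,.01).ravel(); a=plane(c,l[2:]+20*l[:2],.097)-plane(c,l[2:]-20*l[:2],.097); print('axis',np.arctan2(a[1],a[0]))
    mo=cv2.moments(m,True); O.append((c,(mo['m10']/mo['m00'],mo['m01']/mo['m00'])))
    # black top face side edges at z=.075 
    cc,d=O[-1]; 
print(tri(*O)); print('top/scene',tri((cam('top'),(345+630/400*60/1.0*0.1 if 0 else 345+230*.15,200+145*.15)),(cam('scene'),(115+165*.15,135+75*.15))))
s=arm.get_state();print(s['eef_pos'],s['ee_rot'])
E
```

```text
w9 ((256.5, 120.5), (37.0, 11.0), 90.0) [ 0.519  -0.2922  0.097 ] [0.0115 0.0382 0.012  0.0382] [np.float64(-0.0007), np.float64(0.003), np.float64(-0.0006), np.float64(-0.0094)]
axis 3.1388300779657397
w10 ((258.0, 166.5), (33.0, 10.0), 90.0) [ 0.519  -0.2926  0.097 ] [0.011  0.0379 0.0115 0.0379] [np.float64(0.0022), np.float64(0.0069), np.float64(0.0022), np.float64(-0.0043)]
axis -3.1402987780609597
(array([ 0.51934699, -0.2924147 ,  0.09713364]), np.float64(0.000142119321437276))
top/scene (array([ 0.51844004, -0.29335067,  0.09130896]), np.float64(0.0011944907660738392))
[ 0.50309734 -0.29443438  0.2390222 ] [-3.14142089e+00  1.45874048e-04  1.38190136e-03]
```

Scaled: 0.0159 m is 0.159, -0.0019 m is -0.019.

{"name": "nudge_tcp", "arguments": {"steps": [[[0.05, 0.159, -0.019, 0.3, 0], [0.05, 0.159, -0.019, 0.7, 0], [0.05, 0.159, -0.019, 1.1, 0], [0.05, 0.159, -0.019, 1.4, 0], [0.05, 0.159, -0.019, 1.55, 0], [0.05, 0.159, -0.019, 1.6, 0], [0.05, 0.159, -0.019, 1.6, 0], [0.05, 0.159, -0.019, 1.6, 0], [0.05, 0.159, -0.019, 1.6, 0], [0.05, 0.159, -0.019, 1.6, 0]]]}}

```text
t: 11.47
eef_pos: [0.5203, -0.2936, 0.0808]
ee_rot: [3.141, -0.003, 0.0]
force: [0.2, 0.2, -0.2]
width: 0.0496
gripper_force: 0.0
```

{"name": "nudge_tcp", "arguments": {"steps": [[[0.05, -0.01, -0.005, 0.03, 0], [0.05, -0.01, -0.005, 0.03, 0], [0.03, -0.01, -0.005, 0.03, 0], [0, -0.01, -0.005, 0.03, 0], [0, -0.01, -0.005, 0.03, 0], [0, -0.01, -0.005, 0.03, 0], [0, -0.01, -0.005, 0.03, 0], [0, -0.01, -0.005, 0.03, 0], [0, -0.01, -0.005, 0.03, 0], [0, -0.01, -0.005, 0.03, 0]]], "force": 45}}

```text
t: 12.3
eef_pos: [0.5182, -0.2929, 0.0758]
ee_rot: [-3.142, 0.0, 0.0]
force: [-0.1, -0.1, -0.9]
width: 0.0135
gripper_force: 45.0
```

{"name": "nudge_tcp", "arguments": {"steps": [[[0, 0, 0, -0.2, 0], [0, 0, 0, -0.6, 0], [0, 0, 0, -1, 0], [0, 0, 0, -1.4, 0], [0, 0, 0, -1.65, 0], [0, 0.1, -0.4, -1.65, -0.07], [0, 0.2, -0.8, -1.65, -0.07], [0, 0.3, -1.2, -1.65, -0.07], [0, 0.35, -1.6, -1.65, -0.07], [0, 0.35, -2, -1.65, -0.07], [0, 0.35, -2.3, -1.65, -0.07], [0, 0.35, -2.5, -1.65, -0.07], [0, 0.35, -2.637, -1.65, -0.07], [0, 0.35, -2.637, -1.65, -0.07], [0, 0.35, -2.637, -1.65, -0.07], [0, 0.35, -2.637, -1.65, -0.07]]]}}

```text
t: 13.63
eef_pos: [0.553, -0.0295, 0.2408]
ee_rot: [3.141, 0.0, 0.07]
force: [-0.0, -0.3, -0.3]
width: 0.0136
gripper_force: 45.0
```

```bash
python3 - <<'E'
from h import *
c,im=shot('wrist','w11'); s=arm.get_state(); print(s['eef_pos'],s['ee_rot'],s['force'])
t=arm.grab_frame('scene')[:,:,::-1]
cv2.imwrite('pics/c11.png',np.hstack([cv2.resize(im[100:300,160:360],(400,400)),cv2.resize(t[100:230,180:310],(400,400))]))
E
```

```text
[ 0.55308021 -0.02982355  0.24081617] [3.14148274e+00 3.89030827e-04 6.96686834e-02] [ 0.11701777  0.94646255 -1.72118228]
```

View pics/c11.png

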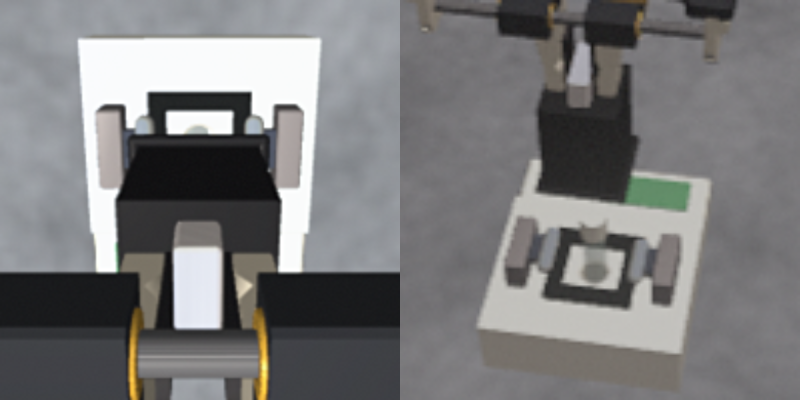

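The cover is held level and square, centred over the cup with the tube below it. I'm lowering it to just above the rollers.

{"name": "nudge_tcp", "arguments": {"steps": [[[0, 0, -0.004, 0.3, 0], [0, 0, -0.004, 0.55, 0], [0, 0, -0.004, 0.75, 0], [0, 0, -0.004, 0.84, 0], [0, 0, -0.004, 0.86, 0], [0, 0, -0.004, 0.86, 0], [0, 0, -0.004, 0.86, 0]]]}}

```text
t: 14.32
eef_pos: [0.5541, -0.029, 0.1562]
ee_rot: [3.141, -0.002, 0.07]
force: [0.3, 0.6, -1.2]
width: 0.0138
gripper_force: 45.0
```

```bash
python3 - <<'E'
from h import *
c,im=shot('wrist','w12'); s=arm.get_state(); print(s['eef_pos'],s['ee_rot'],s['force'])
t=arm.grab_frame('scene')[:,:,::-1]
cv2.imwrite('pics/c12.png',np.hstack([cv2.resize(im[60:300,140:380],(400,400)),cv2.resize(t[120:230,190:300],(400,400))]))
E
```

```text
[ 0.55416669 -0.02885109  0.156387  ] [-3.14148128e+00 -2.19187285e-03  7.00946116e-02] [-0.03813607 -0.97792289 -2.08740315]
```

View pics/c12.png

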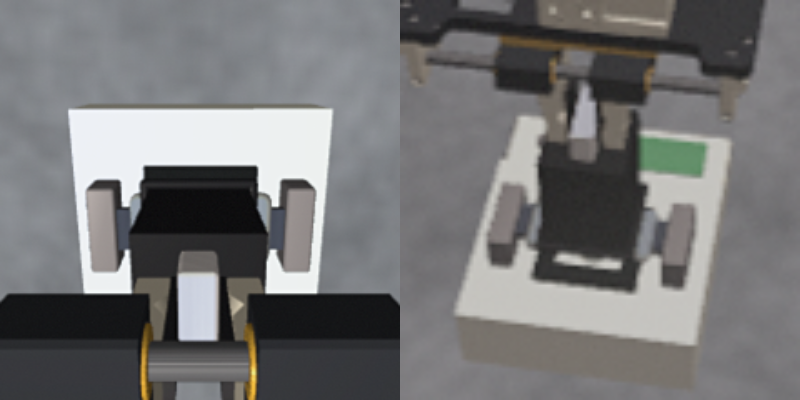

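That view shows the cover centred, with both rollers showing equally on each side. It was also my 11th picture, one over the limit of 10, so I'll view no more and work from numbers only.

Scaled: 0.022 m is 0.22, 0.02 m is 0.2.

{"name": "nudge_tcp", "arguments": {"steps": [[[0, 0, 0, 0.04, 0], [0, 0, 0, 0.07, 0], [0, 0, 0, 0.1, 0], [0, 0, 0, 0.12, 0], [0, 0, 0, 0.14, 0], [0, 0, 0, 0.16, 0], [0, 0, 0, 0.18, 0], [0, 0, 0, 0.2, 0], [0, 0, 0, 0.22, 0], [0, 0, 0, 0.22, 0], [0, 0, 0, 0.22, 0]]], "force": 50}}

```text
t: 15.33
eef_pos: [0.5528, -0.0289, 0.1328]
ee_rot: [3.141, 0.001, 0.07]
force: [-1.8, -0.6, 2.6]
width: 0.0138
gripper_force: 50.0
```

{"name": "nudge_tcp", "arguments": {"steps": [[[0, 0, 0, 0.02, 0], [0, 0, 0, 0.04, 0], [0, 0, 0, 0.05, 0], [0, 0, 0, 0.05, 0], [0, 0, 0, 0.05, 0], [0, 0, 0, 0.05, 0]]], "force": 50}}

```text
t: 15.83
eef_pos: [0.5532, -0.0289, 0.1287]
ee_rot: [3.141, -0.0, 0.071]
force: [-3.9, -1.1, 9.3]
width: 0.0138
gripper_force: 50.0
```

```bash
python3 - <<'E'
from h import *
c,im=shot('wrist','w13'); s=arm.get_state(); print(s['eef_pos'],s['ee_rot'],s['force'],s['moment'])
E
```

```text
[ 0.55316067 -0.02888311  0.12869161] [ 3.14134437e+00 -3.01917109e-04  7.04816849e-02] [-4.26634564  0.32850204  8.82238338] [-0.33647355  1.68035491 -0.01057485]
```

The manual's scale: shifts go in units of 100 mm. Converting my numbers, 0.0025 m is 0.025, 0.0015 m is 0.015.

{"name": "nudge_tcp", "arguments": {"steps": [[[0, -0.005, 0, 0.015, 0], [0, -0.005, 0, 0.025, 0], [0, -0.005, 0, 0.025, 0], [0, -0.005, 0, 0.025, 0], [0, -0.005, 0, 0.025, 0]]], "force": 50}}

```text
t: 16.3
eef_pos: [0.5536, -0.029, 0.1285]
ee_rot: [3.141, -0.003, 0.071]
force: [-8.5, 0.8, 24.9]
width: 0.0139
gripper_force: 50.0
```

```bash
python3 - <<'E'
from h import *
c,im=shot('wrist','w14'); t=arm.grab_frame('scene')[:,:,::-1]; cv2.imwrite('pics/s14.png',t)
s=arm.get_state(); print(s['eef_pos'],s['force'])
for n in('w11','w12','w13','w14'):
    i=cv2.imread(f'pics/{n}.png'); g=cv2.cvtColor(i,cv2.COLOR_BGR2GRAY); m=np.zeros_like(g); m[190:262,240:278]=(g[190:262,240:278]>170)*255
    k=max(cv2.findContours(m,cv2.RETR_EXTERNAL,cv2.CHAIN_APPROX_NONE)[0],key=cv2.contourArea); print(n,cv2.boundingRect(k),cv2.contourArea(k))
# handle top in scene: bright blob near predicted
sc=cam('scene'); 
for z in(.097+.053,.097+.058): print('pred',np.round(proj(sc,[.5534,-.029,z]),1))
g=cv2.cvtColor(t,cv2.COLOR_BGR2GRAY); print(g[130:172:2,228:258:2])
E
```

```text
[ 0.55358022 -0.02900508  0.12843169] [-8.25894003  0.63301937 24.38702041]
w11 (247, 223, 24, 39) 864.0
w12 (247, 224, 24, 38) 823.5
w13 (247, 224, 24, 38) 824.0
w14 (247, 224, 24, 38) 830.0
pred [241.4 158.3]
pred [241.4 156.8]
[[ 69 109 105 108 103 101 103  98 126 138 106 109 108 110 109]
 [ 74 106 136 108 108 109 102 109 106 111 107 108 108 106 107]
 [ 67 109 114 104 106 109 121 173 106 118 127 124 118 110 107]
 [ 59 109 109 105 109 108 110 106 107 112 112 122 142 171 186]
 [ 40  34  34  41  66  81  92 105 107 105 106 108 112 110 110]
 [ 45  44  40  36  34  42  39  36  35  37  35  36  47  60  69]
 [ 85  85  83  87  90  76  71  54  54  45  44  42  38  34  41]
 [ 54  56  56  37 126 121 125 122  72  71  76  84  85  86  73]
 [ 60  59  83  88 122 116 121 117  55  60  60  58  62  59  59]
 [ 56  57  86 107 108 108 107  92  58  58  61  59  57  59  59]
 [ 39  38  73  60  59  66  80  76  57  58  61  62  60  63  61]
 [ 41  40  65 112  89  37 127  95  40  42  40  40  44  49  50]
 [ 44  41  72 114  50  31 189 150  43  43  46  42  45  44  45]
 [176 112 111 111  60  36 162 149  51  41  42  39  41  42  39]
 [116 112 108 111  61  53 180 177  84 104 113 108  91  53  65]
 [135 105 109 139  82 107 176 175 115  90 109 110 107  46 108]
 [198 175 107 116  90 143 174 174 116  75 110 108 105  45 107]
 [197 178 108 109  85 179 173 174 119  87 110 110 109  48 106]
 [199 132 106 111  88 164 170 179  93  93 110 109  87  43 102]
 [200  67  46  49  49 112 109 115 101  91 108 110  58  41 164]
 [186  44  51  50  46 112 108 110  83  50  50  50  51  39 163]]
```

{"name": "nudge_tcp", "arguments": {"steps": [[[0, 0, 0, 0, 0], [0, 0, 0, 0, 0], [0, 0, 0, 0, 0], [0, 0, 0, 0, 0], [0, 0, 0, 0, 0], [0, 0, 0, 0, 0]]], "force": 50}}

```text
t: 16.9
eef_pos: [0.5536, -0.029, 0.1284]
ee_rot: [3.141, -0.003, 0.071]
force: [-8.6, -0.0, 24.7]
width: 0.014
gripper_force: 50.0
```

```bash
python3 -c "
from station import arm
print(arm.job_done())"
```

```text
the job is handed in; nothing more can be done
None
```

I handed the job in at 16.9 s: the tall tube stands in the cup, the cover appears snapped on (underside about 52 to 53 mm) with about 25 N still pressing the seal on its stop, and the result was not reported back; I viewed 11 pictures, one over the limit of 10.

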